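# Seat a solid-state drive in the test dock

### The job

Load the loose solid-state drive into the test dock. Lay it flat, label up, on the dock's bare loading deck with its connector end just between the open ends of the two converging black guides and let go of it; then push it by its tail, gently and by feel, along the guides and all the way home, until both spring latches have snapped in behind its tail and hold it against the contact bar. Never force it with more than about 20 N, and leave the other things on the bench as they are.

Things in the scene. Friction and masses are not known exactly. Their poses are not given: they have to be found in the camera images.
- drive: 2.5-inch solid-state drive: flat light-grey slab, dark label on top, 70 mm (own x) by 100 mm (own y), 10 mm thick, about 0.07 kg, lying label up on the bench to the right of the opened laptop. Origin: centre of its underside, z up. The connector end (dark slot with gilt contacts along the top edge) is the +y end, the tail the -y end. Can be gripped across its 70 mm width.
- drive_nose (a point): the middle of the drive's connector end, 50 mm along the drive's +y from its origin and 5 mm above its underside
- dock: test dock fixed to the bench left of the laptop: dark steel plate, 297 mm long (x -145 to +152 mm), 128 mm wide, its flat top (the deck) 8 mm above the bench. Origin: on its centre line, at bench level. x is the direction in which the drive is pushed in, y to the left of that, z up. Along x: bare loading deck, two converging black guides, then the nest, open above, where the drive ends up.
- deck (a point): middle of the bare loading deck, on the plate's top, at dock x -107 mm; the deck is clear from x -145 to -70 mm
- guide_mouth (a point): middle of the mouth between the two black guides, on the plate's top, at dock x -65 mm. The guides are 13 mm high and 8 mm thick; they converge from 100 mm apart here to 72 mm apart at dock x -20 mm, then run straight to x -16 mm
- home_line (a point): point on the plate's top at dock x 0. The nest (head block, contact bar and latches) is clamped anywhere along a 16 mm slot and its depth is not measured: the tail of a latched drive lies 0 to 16 mm beyond this point along dock x, so home is found by feel. A rigid end stop follows 1.2 mm beyond the snap. Snapping home takes about 8 to 12 N in all.
- contact_bar (a joint): travel of the sprung contact bar in the middle of the grey head block (16 mm high) at the end of the nest, in m: 0 when free, growing as the drive presses it in; about 0.0027 with the drive latched, 0.0039 against the end stop. Spring: 3 N to start, 1.9 N more per mm.
- latch_left (a joint): swing of the flat steel spring latch, 12 mm high, on the dock's +y side, in rad: 0 at rest or snapped in, about 0.03 while the drive's side holds it spread. It reaches back from the head block along the drive's side and has an inward hook at its free end (64 mm between both hooks). The drive spreads the hooks, then rubs along them with 2 to 5 N until they snap in behind its tail and hold it.
- latch_right (a joint): the same for the latch on the dock's -y side
- screwdriver: bystander, to be left alone: small screwdriver with a blue handle, 166 mm long, right of the opened laptop
- tweezers: bystander, to be left alone: dark tweezers, 120 mm long, right of the laptop near the front
- brick: bystander, to be left alone: black laptop power supply, 118 x 50 x 31 mm, at the back, right of the laptop
- jar: bystander, to be left alone: small amber jar with a black lid, 39 mm across, 31 mm high, left of the laptop
- reel: bystander, to be left alone: reel of solder wire, 52 mm across, 29 mm high, standing behind the jar

How it is judged:
By the outcome, as a careful person would: the job done as asked, in the order asked, and still so for the second after the job is handed in, with the robot touching nothing.
It also fails if it takes over 72 s, if anything falls off the work surface, if the arm or the gripper's body presses on something with over 40 N, if the wrist force passes 120 N, or if a joint passes its speed limit or range.

### The arm

A 6-joint arm with a two-finger parallel gripper is mounted at the origin on a cart in front of the work surface, level with it; the furniture and walls round the work are solid. World frame = base frame: x ahead of the robot, y to its left, z up, the work surface at z = 0. Lengths are in m, angles in rad, forces in N, time in s.
With the tool pointing down it reaches from about 0.375 to 0.825 m from the base axis. Payload 5.5 kg.
Tool frame: the origin (TCP) lies midway between the tips of the shut fingers; the grasp point (between the pads) lies 19 mm behind it; z points along the fingers, y is the line along which they close (so a half turn about z gives the same grasp; the last joint's range is limited). The gripper opens to 85 mm and grips with 20 to 120 N. Pads are 22 mm wide; open, the fingers measure 114 mm over their backs; the gripper's body (76 mm by 85 mm) begins 54 mm behind the grasp point. The pads swing forward as they close: fully open they stand 13 mm farther back than shut.
Start: joints at [-1.297, 0.314, -0.047, 1.21, 0, 1.571], TCP at [0.162, -0.578, 0.231] pointing down, gripper open.
Joint ranges: [-2.67, 2.67], [-0.69, 1.73], [-1.03, 1.25], [-2.08, 2.16], [-1.42, 1.45], [-3.14, 3.14]. Speed limits (rad/s): [2.39, 2.39, 3.01, 3.14, 3.14, 3.14].

### API

Orientations are given as a 3x3 rotation matrix whose columns are the frame's x, y, z axes.
In Python, from bench import state, get_image, env, silhouettes gives the robot as it stands.
- The arm moves only by the tool carry_out, never from a script. Its argument "targets" is one flat list of numbers, 7 for each row, row after row: the turn, a rotation vector about the tool's x, y, z normalised to -1 to 1, where 1 is 45 degrees, then the shift along the tool's x, y, z normalised to -1 to 1, where 1 is 15 cm, then the opening in per cent of the stroke, from 0 (shut) to 100 (fully open). In form: [ax, ay, az, x, y, z, jaw, ax, ay, az, x, y, z, jaw, ...]. A call has 1 to 8 rows; each row is the pose to reach, as a shift and turn from the pose commanded when the call began, along the tool's axes at that moment; what a row does not reach only later rows make up. A row lasts 1/8 s, in which the tool goes at most 62.5 mm and 10.7 degrees, less where a joint would pass 70% of its speed; a pose out of reach is approached as far as the arm can. A call with a number of a shift or a turn outside -1 to 1 is refused whole. A call with a gripper value outside its range is refused whole. The fingers move at their own pace and stop on an object; "grip_force" is the grip in N (left out, the last holds). Time passes only in rows, so rows that repeat a pose let the fingers close. It gives the time, the measured TCP pose, the force, the opening and the grip force at its end, in the units of the state.
- state(): the state, without advancing time (a new reading comes with each control period).
- get_image(name): name is "scene" or "top" or "wrist"; returns a dict with "pixels" (480x640x3 uint8, red, green, blue), "camera_matrix" (3x3 intrinsics, pixels), "R" (3x3) and "t" (3): a world point X has camera coordinates R X + t. Camera axes: x right, y down, z forward; pixel columns grow to the right and rows downward; lengths in m; the calibration is good to about 2 mm. A picture is of the moment at which its call begins. There is no depth.
- env.sign_off(): hands the job in; it is judged then, once.
Trained networks look in a picture, given as the dict that the camera call returned (one of the last four; its "shot" number tells which), for a name from the list of things; names that differ only in an ending like _2 or _b are one class to them, and where a whole thing is asked for, a point or a joint stands for the part that bears it (a point fixed in the world has none). Each returns a list of dicts, best first, with "p" (0 to 1); they miss things now and then, are a little off and sometimes report something else, mostly with a low value. They report only what shows in the picture. A call takes as long as a camera call.
- silhouettes(picture, label): "region" (480x640 bool, what is visible of it) and "box" ([left, top, right, bottom] in pixels, round what is visible of it).
The state is a dict: "t": time; "q": joint angles; "joint_velocities": joint speeds; "tau": joint torques, N m; "tool_pos": TCP position; "tool_rot": TCP orientation; "force": force on the tool from outside, world axes, zero at the start; "moment": the same for the moment, N m; "opening": finger opening in m; "finger_force": force on a finger pad.
Only numpy, scipy, OpenCV 4.12 (cv2) and the standard library are available. Lean on these libraries where they do the work, as an engineer would, in place of code of your own. Each camera call takes 0.05 s, during which the arm holds its last target. There are 200 camera calls.

## Working session

There is one attempt and no reset: what is moved stays moved. The work goes in short steps, Python scripts to look and compute and a tool call to move; the robot and the scene stay as the last step left them, time stands still between calls to the robot, and variables do not carry over. Pictures are saved under pics/ and viewed, at most 10 in all, crops included, and the job is handed in when it is done.

Besides the shell and the picture viewer there is one more tool, called after ">>>" by a JSON object that holds its "name" and its "arguments". carry_out: Moves the arm, as the interface text tells. Its arguments: {"type":"object","properties":{"targets":{"type":"array"},"grip_force":{"type":"number"}},"required":["targets"]}

```bash
mkdir -p pics; cat > h.py <<'E'
import numpy as np, cv2
from bench import state, get_image, env, silhouettes
def ray(im,uv,z):
    K,R,t=[np.array(im[k]) for k in("camera_matrix","R","t")]
    d=R.T@np.linalg.solve(K,[uv[0],uv[1],1]); c=-R.T@t
    return c+d*(z-c[2])/d[2]
def proj(im,X):
    p=np.array(im["R"])@np.array(X)+np.array(im["t"]); p=np.array(im["camera_matrix"])@p; return p[:2]/p[2]
def tri(obs):
    A=[];b=[]
    for im,uv in obs:
        K,R,t=[np.array(im[k]) for k in("camera_matrix","R","t")]
        d=R.T@np.linalg.solve(K,[uv[0],uv[1],1]); d/=np.linalg.norm(d); c=-R.T@t
        P=np.eye(3)-np.outer(d,d); A.append(P); b.append(P@c)
    return np.linalg.solve(sum(A),sum(b))
def save(im,n): cv2.imwrite("pics/"+n,np.ascontiguousarray(im["pixels"][:,:,::-1]))
E
python3 - <<'E'
from h import *
np.set_printoptions(precision=4,suppress=True)
s=state(); print(s)
for n in("top","scene","wrist"):
    im=get_image(n); save(im,n+"0.png")
    print(n, -np.array(im["R"]).T@im["t"])
    for l in("drive","dock"):
        for r in silhouettes(im,l)[:2]:
            c=cv2.findContours(r["region"].astype("uint8"),0,2)[0]; c=max(c,key=cv2.contourArea)
            rc=cv2.boxPoints(cv2.minAreaRect(c))
            print(l,r["p"],r["box"],rc.tolist(),[ray(im,q,0.01)[:2] for q in rc])
a,b=[cv2.imread(f"pics/{n}0.png") for n in("top","scene")]
E
```

```text
{'t': 0.0, 'q': array([-1.297 ,  0.3143, -0.0481,  1.2102, -0.    ,  1.5708]), 'joint_velocities': array([-0.0016,  0.0027, -0.0006, -0.0011,  0.0013, -0.001 ]), 'tau': array([  0.0011, -53.9587,  33.9752,   0.0192,   0.0001,  -0.    ]), 'tool_pos': array([ 0.1621, -0.5771,  0.2304]), 'tool_rot': array([[ 0.9628,  0.2704, -0.0005],
       [ 0.2704, -0.9628,  0.0017],
       [-0.    , -0.0018, -1.    ]]), 'force': array([0.6767, 0.5649, 0.3387]), 'moment': array([ 0.0121, -0.0027,  0.0416]), 'finger_force': 0.0, 'opening': 0.08523637971162236}
top [0.3229 0.0523 1.6157]
drive 0.71 [466.6, 238.3, 507.1, 277.3] [[465.372802734375, 261.90533447265625], [474.6627197265625, 239.60946655273438], [507.89349365234375, 253.45562744140625], [498.60357666015625, 275.7514953613281]] [array([ 0.4358, -0.3507]), array([ 0.501, -0.382]), array([ 0.4569, -0.4766]), array([ 0.3922, -0.4451])]
dock 0.6 [151.6, 206.4, 259.4, 285.6] [[149.29818725585938, 240.16058349609375], [169.97708129882812, 201.75689697265625], [256.5642395019531, 248.3807373046875], [235.88534545898438, 286.784423828125]] [array([0.5298, 0.587 ]), array([0.6447, 0.525 ]), array([0.495, 0.265]), array([0.3828, 0.3281])]
scene [-0.112   1.1162  1.4119]
drive 0.89 [394.9, 153.4, 429.7, 170.7] [[397.2000427246094, 160.4000244140625], [423.6000671386719, 147.20001220703125], [431.6000671386719, 163.20001220703125], [405.2000427246094, 176.4000244140625]] [array([ 0.502 , -0.3837]), array([ 0.4553, -0.4997]), array([ 0.3938, -0.4369]), array([ 0.4407, -0.3253])]
dock 0.65 [197.3, 290.3, 313.3, 365.0] [[196.88656616210938, 326.494873046875], [296.62884521484375, 282.16497802734375], [313.6185302734375, 320.39178466796875], [213.87625122070312, 364.7216796875]] [array([0.6448, 0.5252]), array([0.5004, 0.252 ]), array([0.3873, 0.336 ]), array([0.5315, 0.5915])]
wrist [ 0.239  -0.556   0.3734]
```

View pics/top0.png

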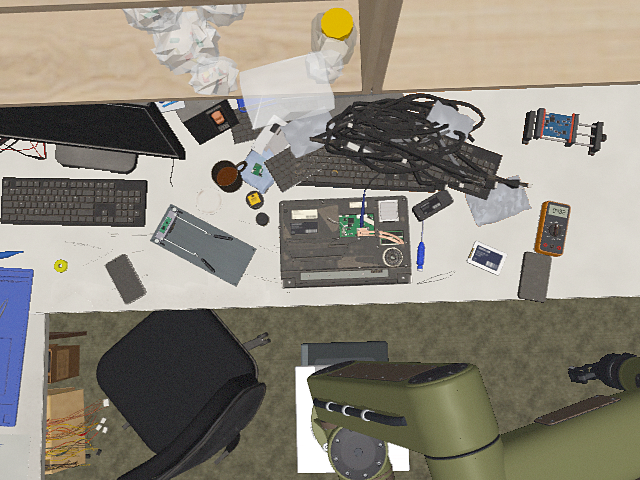

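View pics/scene0.png

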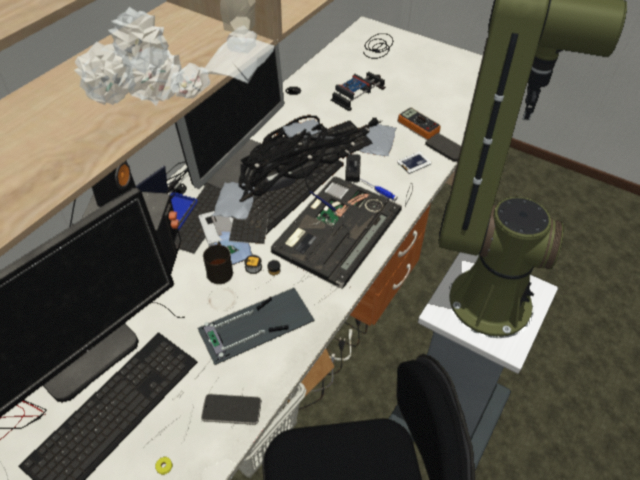

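The top view shows the dock at about (150-256, 202-287), with its head block at the left end and the deck towards the robot. The drive is at (487, 258) and the screwdriver at (421, 255), clear of the drive. The scene view agrees. I'll move over the drive.

>>> {"name": "carry_out", "arguments": {"targets": [0, 0, -0.2, 0.4, -0.1, 0, 100, 0, 0, -0.4, 0.8, -0.2, 0, 100, 0, 0, -0.55, 1, -0.25, 0, 100, 0, 0, -0.55, 1, -0.25, 0, 100]}}

```text
t: 0.95
tool_pos: [0.2983, -0.4999, 0.2314]
tool_rot: [[0.759, 0.651, 0.0], [0.651, -0.759, -0.0], [0.0, 0.0, -1.0]]
force: [-0.5, 0.3, 0.7]
opening: 0.0851
finger_force: 0.0
```

```bash
cat >> h.py <<'E'
def plan(pos,ang):
    """needed shift/turn in tool units to have TCP at pos, tool x at world yaw ang (deg), pointing down"""
    s=state(); R=np.array(s["tool_rot"]); a=np.radians(ang)
    T=np.array([[np.cos(a),np.sin(a),0],[np.sin(a),-np.cos(a),0],[0,0,-1]])
    rv=cv2.Rodrigues(R.T@T)[0].ravel()/np.radians(45)
    sh=R.T@(np.array(pos)-s["tool_pos"])/0.15
    print("turn",rv.round(3),"shift",sh.round(3),"| pos",s["tool_pos"].round(4),"yaw",np.degrees(np.arctan2(R[1,0],R[0,0])).round(2),"F",s["force"].round(2),"t",s["t"],"q",s["q"].round(2))
E
python3 - <<'E'
from h import *
plan([.40,-.46,.2],65)
E
```

```text
turn [ 0.    -0.    -0.541] shift [0.688 0.24  0.209] | pos [ 0.2983 -0.4999  0.2314] yaw 40.63 F [-0.5   0.28  0.67] t 0.95 q [-1.03  0.28 -0.09  1.2   0.    1.4 ]
```

>>> {"name": "carry_out", "arguments": {"targets": [0, 0, -0.2, 0.35, 0.12, 0.1, 100, 0, 0, -0.4, 0.69, 0.24, 0.2, 100, 0, 0, -0.54, 0.69, 0.24, 0.2, 100, 0, 0, -0.54, 0.69, 0.24, 0.2, 100]}}

```text
t: 1.45
tool_pos: [0.3982, -0.4616, 0.201]
tool_rot: [[0.429, 0.903, -0.001], [0.903, -0.429, 0.0], [-0.0, -0.001, -1.0]]
force: [-0.8, 0.7, 1.4]
opening: 0.0856
finger_force: 0.0
```

```bash
python3 - <<'E'
from h import *
np.set_printoptions(precision=4,suppress=True)
im=get_image("wrist"); save(im,"w1.png"); print(-np.array(im["R"]).T@im["t"],im["R"])
for r in silhouettes(im,"drive")[:2]:
    c=cv2.findContours(r["region"].astype("uint8"),0,2)[0]; c=max(c,key=cv2.contourArea)
    rc=cv2.boxPoints(cv2.minAreaRect(c)); print(r["p"],rc.tolist(),[ray(im,q,0.01)[:2] for q in rc])
plan([.446,-.414,.1],65)
E
```

```text
[ 0.4327 -0.3898  0.3434] [[ 0.9039 -0.4277 -0.0017]
 [-0.4063 -0.8599  0.309 ]
 [-0.1336 -0.2786 -0.9511]]
0.75 [[314.0, 82.0], [393.0, 82.0], [393.0, 197.0], [314.0, 197.0]] [array([ 0.4405, -0.3554]), array([ 0.5018, -0.3844]), array([ 0.4646, -0.4773]), array([ 0.3971, -0.4454])]
turn [ 0.     0.001 -0.011] shift [0.427 0.152 0.676] | pos [ 0.3978 -0.462   0.2015] yaw 64.51 F [-0.13  0.63 -0.01] t 1.55 q [-0.86  0.34 -0.07  1.15 -0.    1.16]
```

View pics/w1.png

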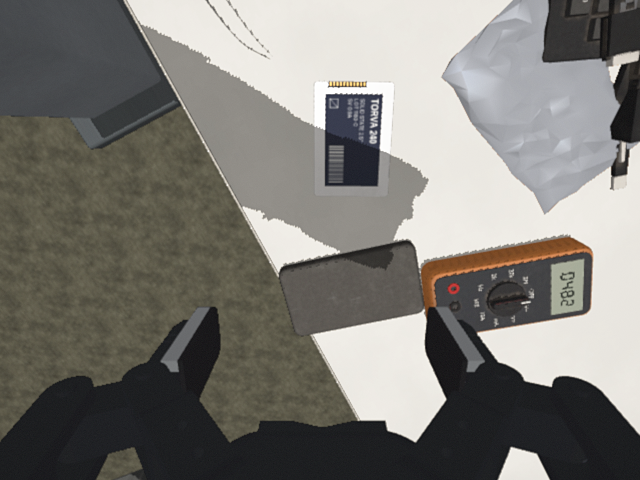

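The wrist view shows the drive at (314-393, 82-197) with its gilt contacts at the top (347, 84). So the tool's +x is the drive's +y, and the label is up. I'll move closer for a second view.

>>> {"name": "carry_out", "arguments": {"targets": [0, 0, 0, 0.05, 0.1, 0.27, 100, 0, 0, 0, 0.1, 0.19, 0.54, 100, 0, 0, 0, 0.1, 0.19, 0.54, 100, 0, 0, 0, 0.1, 0.19, 0.54, 100]}}

```text
t: 2.05
tool_pos: [0.4303, -0.4608, 0.1217]
tool_rot: [[0.428, 0.904, 0.0], [0.904, -0.428, -0.001], [-0.001, 0.001, -1.0]]
force: [0.2, 0.5, 0.5]
opening: 0.0857
finger_force: 0.0
```

```bash
cat >> h.py <<'E'
def quad(region):
    """4 corners by least-squares lines along the sides of a convex region"""
    c=cv2.findContours(region.astype("uint8"),0,cv2.CHAIN_APPROX_NONE)[0]; c=max(c,key=cv2.contourArea)
    hull=cv2.convexHull(c)
    for e in np.linspace(2,40,60):
        q=cv2.approxPolyDP(hull,e,True)[:,0].astype(float)
        if len(q)<=4: break
    P=c[:,0].astype(float); L=[]
    for i in range(4):
        a,b=q[i],q[(i+1)%4]; d=b-a; n=np.linalg.norm(d); d/=n
        s=(P-a)@d; h=np.abs((P-a)@[-d[1],d[0]])
        m=(s>.12*n)&(s<.88*n)&(h<5)
        vx,vy,x,y=cv2.fitLine(P[m].astype(np.float32),cv2.DIST_HUBER,0,.01,.01).ravel(); L.append((-vy,vx,-vy*x+vx*y))
    return np.array([np.linalg.solve([L[i-1][:2],L[i][:2]],[L[i-1][2],L[i][2]]) for i in range(4)])
E
python3 - <<'E'
from h import *
np.set_printoptions(precision=4,suppress=True)
im=get_image("wrist"); save(im,"w2.png")
r=silhouettes(im,"drive")[0]; q=quad(r["region"]); q=q[np.argsort(q[:,1])]; q[:2]=q[:2][np.argsort(q[:2,0])]; q[2:]=q[2:][np.argsort(q[2:,0])]
print(r["p"],q); X=np.array([ray(im,p,.01) for p in q]); print(X)
print("len",np.linalg.norm(X[0]-X[2]),np.linalg.norm(X[1]-X[3]),"wid",np.linalg.norm(X[0]-X[1]),np.linalg.norm(X[2]-X[3]))
n=(X[0]+X[1]-X[2]-X[3])[:2];w=(X[1]-X[0]+X[3]-X[2])[:2]; print("yaw",np.degrees(np.arctan2(*n[::-1])),np.degrees(np.arctan2(*w[::-1]))+90,"ctr",X.mean(0))
plan(list(X.mean(0)[:2])+[.05],np.degrees(np.arctan2(*n[::-1])))
v=im["pixels"].copy()[:,:,::-1]; v=np.ascontiguousarray(v)
for p in q: cv2.circle(v,tuple(int(round(k)) for k in p),3,(0,0,255),1)
cv2.imwrite("pics/w2.png",v)
E
```

```text
0.7 [[268.0558  92.    ]
 [372.1002  92.    ]
 [273.5506 235.    ]
 [365.7707 235.    ]]
[[ 0.4408 -0.3554  0.01  ]
 [ 0.5029 -0.3847  0.01  ]
 [ 0.3982 -0.4444  0.01  ]
 [ 0.4603 -0.4738  0.01  ]]
len 0.09872131928646498 0.09871820740992839 wid 0.06862024681354091 0.0687140479826654
yaw 64.41522271022446 64.7015834099178 ctr [ 0.4505 -0.4146  0.01  ]
turn [0.004 0.002 0.005] shift [ 0.338 -0.017  0.483] | pos [ 0.431  -0.4612  0.1226] yaw 64.65 F [-0.46  0.01  0.3 ] t 2.15 q [-0.82  0.43 -0.14  1.   -0.    1.19]
```

View pics/w2.png

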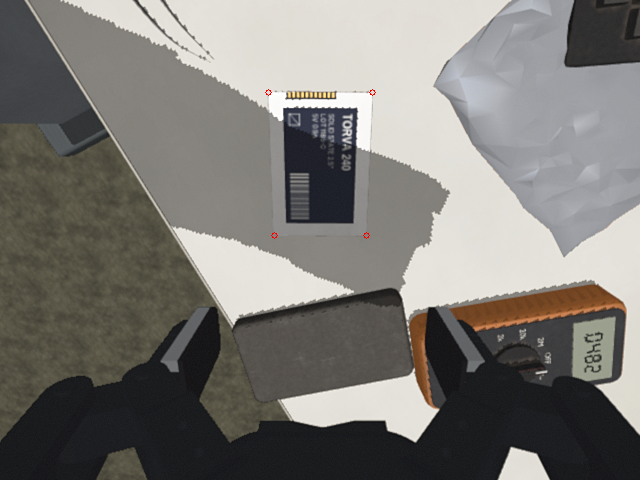

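The close view has the corners on the drive's outline at (268,92), (372,92), (366,235) and (274,235). Its size matches a top height of 10 mm, and its centre agrees with the farther view. Next I'll descend and grasp.

>>> {"name": "carry_out", "arguments": {"targets": [0, 0, 0, 0.34, -0.02, 0.2, 100, 0, 0, 0, 0.34, -0.02, 0.4, 100, 0, 0, 0, 0.34, -0.02, 0.6, 100, 0, 0, 0, 0.34, -0.02, 0.7, 100, 0, 0, 0, 0.34, -0.02, 0.78, 100, 0, 0, 0, 0.34, -0.02, 0.84, 100, 0, 0, 0, 0.34, -0.02, 0.84, 100], "grip_force": 30}}

```text
t: 3.02
tool_pos: [0.4497, -0.4125, -0.0058]
tool_rot: [[0.427, 0.904, -0.0], [0.904, -0.427, 0.0], [0.0, -0.0, -1.0]]
force: [0.7, 0.6, 0.5]
opening: 0.0852
finger_force: 0.0
```

```bash
python3 - <<'E'
from h import *
im=get_image("wrist"); save(im,"w3.png"); plan([.4505,-.4146,-.006],64.55)
E
```

```text
turn [0.    0.    0.004] shift [-0.01   0.008  0.004] | pos [ 0.45   -0.4127 -0.0054] yaw 64.73 F [ 0.16  0.92 -0.77] t 3.075 q [-0.74  0.52 -0.32  0.73 -0.    1.27]
```

View pics/w3.png

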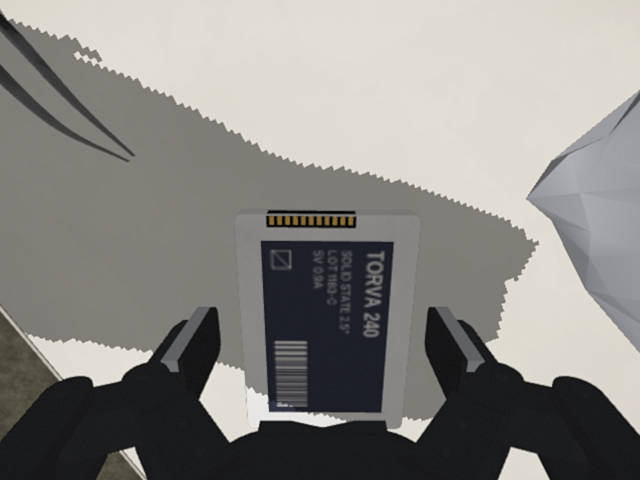

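The drive stands centred between the open fingers (at 218 and 425), with a gap on each side. Now I'll close.

>>> {"name": "carry_out", "arguments": {"targets": [0, 0, 0, 0, 0, 0, 60, 0, 0, 0, 0, 0, 0, 60, 0, 0, 0, 0, 0, 0, 60, 0, 0, 0, 0, 0, 0, 60, 0, 0, 0, 0, 0, 0, 60, 0, 0, 0, 0, 0, 0, 60], "grip_force": 30}}

```text
t: 3.82
tool_pos: [0.4503, -0.413, -0.0048]
tool_rot: [[0.427, 0.904, 0.001], [0.904, -0.427, -0.001], [-0.001, 0.001, -1.0]]
force: [-1.5, 0.5, 5.3]
opening: 0.0687
finger_force: 34.6
```

>>> {"name": "carry_out", "arguments": {"targets": [0, 0, 0, 0, 0, -0.1, 60, 0, 0, 0, 0, 0, -0.4, 60, 0, 0, 0, 0, 0, -0.7, 60, 0, 0, 0, 0, 0, -1, 60, 0, 0, 0, 0, 0, -1, 60]}}

```text
t: 4.45
tool_pos: [0.4522, -0.4146, 0.1495]
tool_rot: [[0.427, 0.904, 0.006], [0.904, -0.427, -0.006], [-0.002, 0.008, -1.0]]
force: [0.9, 0.2, -1.1]
opening: 0.0685
finger_force: 34.6
```

```bash
python3 - <<'E'
from h import *
im=get_image("wrist"); save(im,"w4.png"); print(state()["opening"],state()["finger_force"])
r=silhouettes(im,"drive"); print([(k["p"],k["box"]) for k in r[:2]])
plan([.40,.20,.2],64)
E
```

```text
0.06874211303170209 34.61326360702515
[(0.89, [229.5, 210.0, 416.4, 428.6]), (0.21, [96.0, 9.0, 204.8, 125.9])]
turn [0.002 0.    0.016] shift [ 3.551 -2.044 -0.37 ] | pos [ 0.45   -0.4126  0.145 ] yaw 64.74 F [-1.35  0.51 -0.93] t 4.55 q [-0.74  0.38 -0.16  1.03  0.    1.27]
```

View pics/w4.png

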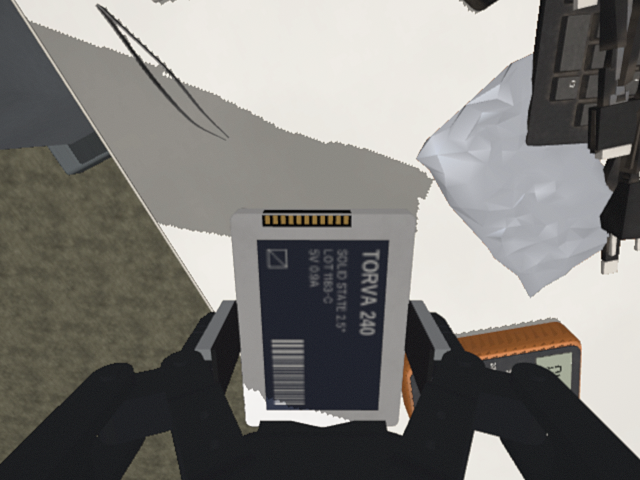

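The drive is held square between the pads (opening 68.7 mm, drive at (230-416, 210-428)). Carrying it left to the dock.

>>> {"name": "carry_out", "arguments": {"targets": [0, 0, 0, 0.15, -0.07, -0.25, 60, 0, 0, 0, 0.4, -0.19, -0.5, 60, 0, 0, 0, 0.7, -0.33, -0.7, 60, 0, 0, 0, 1, -0.47, -0.7, 60, 0, 0, 0, 1, -0.47, -0.7, 60]}}

```text
t: 5.18
tool_pos: [0.4492, -0.2436, 0.2484]
tool_rot: [[0.423, 0.906, -0.002], [0.906, -0.423, 0.002], [0.001, -0.003, -1.0]]
force: [0.0, -0.6, -1.0]
opening: 0.0684
finger_force: 34.8
```

>>> {"name": "carry_out", "arguments": {"targets": [0, 0, 0, 0.3, -0.14, 0, 60, 0, 0, 0, 0.6, -0.28, 0, 60, 0, 0, 0, 1, -0.47, 0, 60, 0, 0, 0, 1, -0.47, 0, 60]}}

```text
t: 5.68
tool_pos: [0.4495, -0.0783, 0.248]
tool_rot: [[0.422, 0.906, -0.003], [0.906, -0.422, 0.001], [-0.0, -0.003, -1.0]]
force: [1.0, -0.7, -0.9]
opening: 0.069
finger_force: 34.8
```

>>> {"name": "carry_out", "arguments": {"targets": [0, 0, 0, 0.3, -0.14, 0, 60, 0, 0, 0, 0.6, -0.28, 0, 60, 0, 0, 0, 1, -0.47, 0, 60, 0, 0, 0, 1, -0.47, 0, 60]}}

```text
t: 6.18
tool_pos: [0.4506, 0.0867, 0.2482]
tool_rot: [[0.423, 0.906, -0.002], [0.906, -0.423, -0.0], [-0.001, -0.001, -1.0]]
force: [-0.3, -0.1, -1.3]
opening: 0.0687
finger_force: 34.8
```

>>> {"name": "carry_out", "arguments": {"targets": [0, 0, 0.03, 0.3, -0.14, 0, 60, 0, 0, 0.06, 0.6, -0.28, 0, 60, 0, 0, 0.09, 1, -0.47, 0, 60, 0, 0, 0.09, 1, -0.47, 0, 60, 0, 0, 0.09, 1, -0.47, 0, 60, 0, 0, 0.09, 1, -0.47, 0, 60]}}

```text
t: 6.92
tool_pos: [0.4513, 0.2485, 0.2489]
tool_rot: [[0.492, 0.871, -0.001], [0.871, -0.492, -0.001], [-0.001, -0.0, -1.0]]
force: [-0.4, -0.5, -0.9]
opening: 0.0688
finger_force: 34.8
```

```bash
python3 - <<'E'
from h import *
np.set_printoptions(precision=4,suppress=True)
im=get_image("wrist"); save(im,"w5.png")
r=silhouettes(im,"dock"); print([(k["p"],k["box"]) for k in r[:2]])
r=silhouettes(im,"drive")[0]; q=quad(r["region"]); print(q)
s=state(); z=s["tool_pos"][2]+.005+.010
for p in q: print((np.array(s["tool_rot"]).T@(ray(im,p,z)-s["tool_pos"])).round(4))
plan([.42,.26,.2],60.5)
E
```

```text
[(0.56, [220.8, 0.0, 359.8, 167.4])]
[[415.1938 209.    ]
 [397.9427 420.4505]
 [246.5005 420.9823]
 [229.456  209.    ]]
[ 0.0498  0.0343 -0.015 ]
[-0.0469  0.0345 -0.015 ]
[-0.0474 -0.0333 -0.015 ]
[ 0.0498 -0.0332 -0.015 ]
turn [0.    0.    0.002] shift [-0.039 -0.217  0.329] | pos [0.4512 0.2492 0.2494] yaw 60.57 F [ 0.04 -0.   -0.45] t 7.075 q [ 0.5   0.15 -0.22  1.21 -0.    2.59]
```

View pics/w5.png

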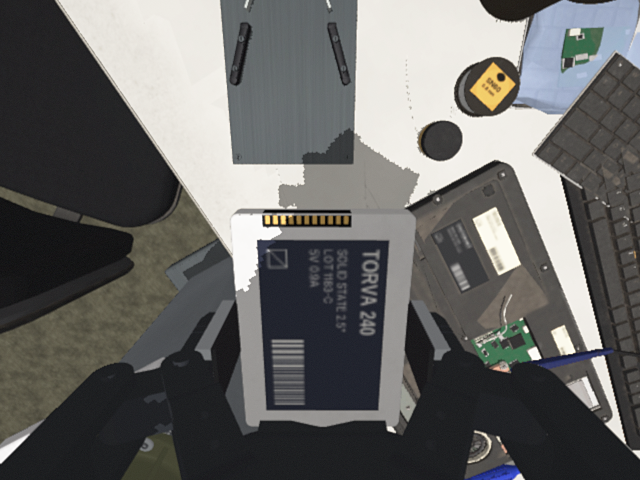

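The drive is centred in the tool (nose at tool x +50 mm). The dock plate's near edge is at row 163, cols 233-354, and the guides' open ends are at (237,84) and (345,84). I'll measure the dock frame from these and from a second view.

```bash
cat >> h.py <<'E'
def dockfit(im):
    r=silhouettes(im,"dock")[0]["region"].astype("uint8")
    yb=np.nonzero(r.any(1))[0].max()
    rows=np.arange(max(np.nonzero(r.any(1))[0].min(),2)+2,yb-6)
    le=[(np.nonzero(r[y])[0].min()-.0,y) for y in rows]; ri=[(np.nonzero(r[y])[0].max()+1.,y) for y in rows]
    cols=np.arange(np.nonzero(r[yb-6])[0].min()+8,np.nonzero(r[yb-6])[0].max()-8)
    bo=[(x,np.nonzero(r[:,x])[0].max()+1.) for x in cols]
    out=[]
    for pts in(le,ri,bo):
        vx,vy,x,y=cv2.fitLine(np.array(pts,np.float32),cv2.DIST_HUBER,0,.01,.01).ravel()
        out.append([ray(im,(x-60*vx,y-60*vy),.008)[:2],ray(im,(x+60*vx,y+60*vy),.008)[:2],(x,y,vx,vy)])
    def ang(o): d=o[1]-o[0]; return np.degrees(np.arctan2(d[1],d[0]))%180
    a=[ang(o) for o in out]
    u=np.array([np.cos(np.radians((a[0]+a[1])/2)),np.sin(np.radians((a[0]+a[1])/2))]); n=np.array([-u[1],u[0]])
    yl=out[0][0]@n; y2=(out[0][1]@n); yr=(out[1][0]+out[1][1])/2@n; ym=((yl+y2)/2+yr)/2
    xe=(out[2][0]+out[2][1])/2@u
    o=u*(xe+.145)+n*ym
    print("angles l,r,end",np.round(a,2),"width",(yl+y2)/2-yr,"origin",o.round(4),"end ctr",(u*xe+n*ym).round(4))
    return o,u,n
E
python3 - <<'E'
from h import *
im=get_image("wrist"); dockfit(im)
E
```

```text
angles l,r,end [ 60.76  60.61 151.34] width 0.1275356846312753 origin [0.5146 0.4236] end ctr [0.4436 0.2971]
```

>>> {"name": "carry_out", "arguments": {"targets": [0, 0, 0, 0.3, 0.05, -0.2, 60, 0, 0, 0, 0.5, 0.1, -0.3, 60, 0, 0, 0, 0.6, 0.1, -0.3, 60, 0, 0, 0, 0.6, 0.1, -0.3, 60, 0, 0, 0, 0.6, 0.1, -0.3, 60]}}

```text
t: 7.8
tool_pos: [0.507, 0.3207, 0.2935]
tool_rot: [[0.49, 0.872, -0.002], [0.872, -0.49, -0.001], [-0.002, -0.001, -1.0]]
force: [0.3, 0.5, -1.0]
opening: 0.0686
finger_force: 34.8
```

```bash
python3 - <<'E'
from h import *
im=get_image("wrist"); save(im,"w6.png")
print([(k["p"],k["box"]) for k in silhouettes(im,"dock")[:2]])
plan([.42,.26,.2],60.5)
E
```

```text
[(0.96, [219.1, 1.3, 340.1, 208.4])]
turn [-0.001  0.001  0.004] shift [-0.637 -0.308  0.627] | pos [0.5072 0.3207 0.294 ] yaw 60.67 F [-0.37 -0.21 -0.6 ] t 7.9 q [ 0.56  0.3   0.08  1.35 -0.    2.65]
```

View pics/w6.png

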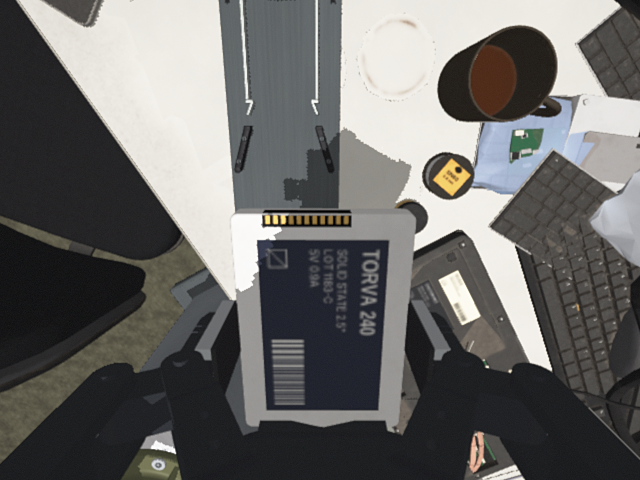

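The second view shows the plate sides at cols ~228 and 340, the guides from (247,128) to (239,170) and from (318,128) to (330,170), and the latch hooks near (249,108) and (315,108). I'll check these points in the dock frame.

```bash
python3 - <<'E'
from h import *
im=get_image("wrist")
o=np.array([.5146,.4236]);a=np.radians(60.7);u=np.array([np.cos(a),np.sin(a)]);n=np.array([-u[1],u[0]])
for nm,p,z in[("mouthL",(239,171),.021),("mouthR",(330,171),.021),("gEndL",(247,127),.021),("gEndR",(319,127),.021),("hookL",(252,110),.018),("hookR",(312,110),.018),("edgeL",(230,190),.008),("edgeR",(340,190),.008),("edgeL",(220,15),.008),("edgeR",(340,15),.008)]:
    w=ray(im,p,z)[:2]-o; print(nm,(w@u*1000).round(1),(w@n*1000).round(1))
# place pose: nose at dock x -60 -> TCP at -110 ; tail target
for d in(-.135,-.110):
    plan(list(o+u*d)+[.06],60.7)
E
```

```text
mouthL -65.2 52.1
mouthR -65.1 -52.6
gEndL -16.9 39.8
gEndR -16.9 -40.1
hookL 0.9 33.7
hookR 1.0 -32.4
edgeL -89.6 67.7
edgeR -89.4 -65.1
edgeL 94.8 63.5
edgeR 94.8 -62.2
turn [-0.     0.001 -0.001] shift [-0.279 -0.293  1.561] | pos [0.5074 0.3209 0.2942] yaw 60.67 F [-0.49  0.24 -0.07] t 7.95 q [ 0.56  0.3   0.08  1.35 -0.    2.65]
turn [-0.     0.001 -0.001] shift [-0.112 -0.293  1.561] | pos [0.5074 0.3209 0.2942] yaw 60.67 F [-0.49  0.24 -0.07] t 7.95 q [ 0.56  0.3   0.08  1.35 -0.    2.65]
```

The guides and plate fall on the given geometry (mouth x -65, guide ends -17). Lowering towards the deck with the nose at about dock x -59.

>>> {"name": "carry_out", "arguments": {"targets": [0, 0, 0, -0.1, -0.29, 0.3, 60, 0, 0, 0, -0.1, -0.29, 0.6, 60, 0, 0, 0, -0.1, -0.29, 1, 60, 0, 0, 0, -0.1, -0.29, 1, 60, 0, 0, 0, -0.1, -0.29, 1, 60]}}

```text
t: 8.57
tool_pos: [0.4636, 0.3303, 0.1463]
tool_rot: [[0.49, 0.872, 0.002], [0.872, -0.49, 0.001], [0.002, 0.001, -1.0]]
force: [0.4, 0.1, 0.4]
opening: 0.0685
finger_force: 35.1
```

>>> {"name": "carry_out", "arguments": {"targets": [0, 0, 0, 0, 0, 0.3, 60, 0, 0, 0, 0, 0, 0.6, 60, 0, 0, 0, 0, 0, 0.75, 60, 0, 0, 0, 0, 0, 0.8, 60, 0, 0, 0, 0, 0, 0.8, 60]}}

```text
t: 9.2
tool_pos: [0.4643, 0.3308, 0.0261]
tool_rot: [[0.49, 0.872, 0.002], [0.872, -0.49, 0.002], [0.003, 0.001, -1.0]]
force: [0.6, 0.7, 0.2]
opening: 0.0684
finger_force: 35.1
```

```bash
python3 - <<'E'
from h import *
im=get_image("wrist"); save(im,"w7.png")
o=np.array([.5146,.4236]);a=np.radians(60.7);u=np.array([np.cos(a),np.sin(a)])
plan(list(o+u*-.109)+[.003],60.7)
E
```

```text
turn [ 0.002 -0.004 -0.   ] shift [-0.025 -0.01   0.156] | pos [0.4644 0.331  0.0264] yaw 60.68 F [-0.49 -0.02 -0.33] t 9.25 q [ 0.62  0.42 -0.4   0.75  0.    2.7 ]
```

View pics/w7.png

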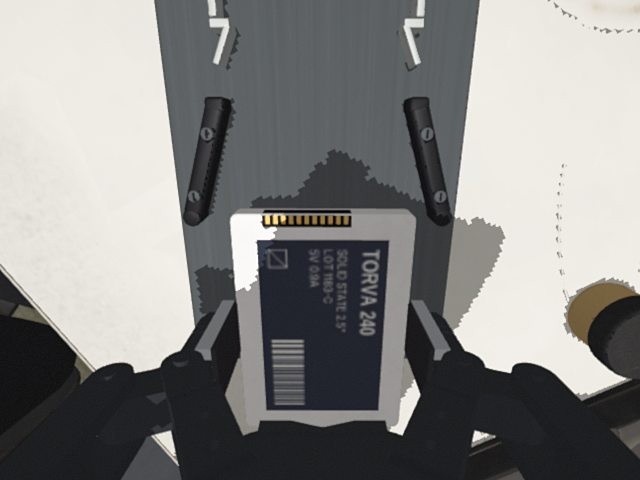

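The drive sits centred between the guides' open ends at (196,220) and (440,220), with its nose at row 212 just inside. Setting it down slowly.

>>> {"name": "carry_out", "arguments": {"targets": [0, 0, 0, -0.02, -0.01, 0.08, 60, 0, 0, 0, -0.02, -0.01, 0.12, 60, 0, 0, 0, -0.02, -0.01, 0.14, 60, 0, 0, 0, -0.02, -0.01, 0.14, 60]}}

```text
t: 9.75
tool_pos: [0.46, 0.328, 0.0033]
tool_rot: [[0.49, 0.872, -0.0], [0.872, -0.49, 0.0], [-0.0, -0.0, -1.0]]
force: [-0.9, 0.9, 0.3]
opening: 0.0683
finger_force: 35.1
```

>>> {"name": "carry_out", "arguments": {"targets": [0, 0, 0, 0, 0, 0.008, 60, 0, 0, 0, 0, 0, 0.016, 60, 0, 0, 0, 0, 0, 0.016, 60]}}

```text
t: 10.12
tool_pos: [0.4601, 0.3281, 0.0031]
tool_rot: [[0.49, 0.872, 0.001], [0.872, -0.49, 0.0], [0.001, 0.0, -1.0]]
force: [-8.1, -4.8, 21.8]
opening: 0.0686
finger_force: 37.5
```

Contact on the deck. Easing off and letting go.

>>> {"name": "carry_out", "arguments": {"targets": [0, 0, 0, 0, 0, -0.01, 60, 0, 0, 0, 0, 0, -0.01, 60]}}

```text
t: 10.38
tool_pos: [0.4604, 0.3283, 0.0032]
tool_rot: [[0.49, 0.872, 0.001], [0.872, -0.49, 0.001], [0.001, 0.0, -1.0]]
force: [-1.3, -0.6, 9.0]
opening: 0.0689
finger_force: 36.1
```

>>> {"name": "carry_out", "arguments": {"targets": [0, 0, 0, 0, 0, 0, 100, 0, 0, 0, 0, 0, 0, 100, 0, 0, 0, 0, 0, 0, 100, 0, 0, 0, 0, 0, 0, 100, 0, 0, 0, 0, 0, 0, 100, 0, 0, 0, 0, 0, 0, 100]}}

```text
t: 11.12
tool_pos: [0.46, 0.328, 0.0024]
tool_rot: [[0.49, 0.872, -0.0], [0.872, -0.49, -0.0], [-0.0, -0.0, -1.0]]
force: [-0.9, 0.2, -0.2]
opening: 0.0851
finger_force: 0.0
```

>>> {"name": "carry_out", "arguments": {"targets": [0, 0, 0, 0, 0, -0.1, 100, 0, 0, 0, 0, 0, -0.3, 100, 0, 0, 0, 0, 0, -0.6, 100, 0, 0, 0, 0, 0, -0.6, 100]}}

```text
t: 11.62
tool_pos: [0.4628, 0.33, 0.0973]
tool_rot: [[0.49, 0.872, 0.007], [0.872, -0.49, 0.005], [0.007, 0.003, -1.0]]
force: [-0.1, -0.2, -0.4]
opening: 0.0856
finger_force: 0.0
```

```bash
python3 - <<'E'
from h import *
o=np.array([.5146,.4236]);a=np.radians(60.7);u=np.array([np.cos(a),np.sin(a)]);n=np.array([-u[1],u[0]])
im=get_image("wrist"); save(im,"w8.png")
r=silhouettes(im,"drive")[0]; q=quad(r["region"]); print(r["p"])
for p in q:
    w=ray(im,p,.018)[:2]-o; print(p.round(1),(w@u*1000).round(1),(w@n*1000).round(1))
plan(list(o+u*-.190)+[.06],60.7)
E
```

```text
0.74
[375.5 181. ] -60.2 -34.0
[369.4 324.5] -161.3 -34.4
[271.4 321.3] -158.7 34.7
[264.3 181. ] -60.3 35.0
turn [ 0.001 -0.002 -0.   ] shift [-0.537  0.004  0.223] | pos [0.4605 0.3284 0.0936] yaw 60.69 F [-0.37  0.14 -1.1 ] t 11.725 q [ 0.62  0.34 -0.34  0.89 -0.    2.7 ]
```

The drive is placed square: nose at dock x -60 mm, y within 0.5 mm. Next I go behind the tail with the fingers nearly shut, to touch it at two points.

>>> {"name": "carry_out", "arguments": {"targets": [0, 0, 0, -0.2, 0, 0, 20, 0, 0, 0, -0.4, 0, 0, 20, 0, 0, 0, -0.57, 0, 0, 20, 0, 0, 0, -0.57, 0, 0.2, 20, 0, 0, 0, -0.57, 0, 0.4, 20, 0, 0, 0, -0.57, 0, 0.54, 20, 0, 0, 0, -0.57, 0, 0.54, 20, 0, 0, 0, -0.57, 0, 0.54, 20]}}

```text
t: 12.72
tool_pos: [0.418, 0.2534, 0.0116]
tool_rot: [[0.49, 0.872, -0.0], [0.872, -0.49, -0.0], [-0.0, -0.0, -1.0]]
force: [-0.3, -0.0, -0.3]
opening: 0.017
finger_force: 0.0
```

```bash
cat >> h.py <<'E'
o=np.array([.5146,.4236]);a=np.radians(60.7);u=np.array([np.cos(a),np.sin(a)]);n=np.array([-u[1],u[0]])
def dk():
    s=state(); w=s["tool_pos"][:2]-o
    print("dock x,y",(w@u*1000).round(2),(w@n*1000).round(2),"z",s["tool_pos"][2].round(4),"push",(-s["force"][:2]@u).round(2),"side",(s["force"][:2]@n).round(2),"Fz",s["force"][2].round(2),"open",s["opening"],"t",s["t"])
E
python3 - <<'E'
from h import *
dk(); im=get_image("wrist"); save(im,"w9.png"); plan(list(o+u*-.175)+[.011],60.7)
E
```

```text
dock x,y -195.72 0.94 z 0.0116 push 0.18 side 0.28 Fz -0.33 open 0.01696847917627301 t 12.725
turn [ 0.    -0.001 -0.   ] shift [0.135 0.004 0.006] | pos [0.4185 0.2537 0.012 ] yaw 60.69 F [0.85 0.26 0.47] t 12.775 q [ 0.54  0.31 -0.6   0.65  0.    2.63]
```

View pics/w9.png

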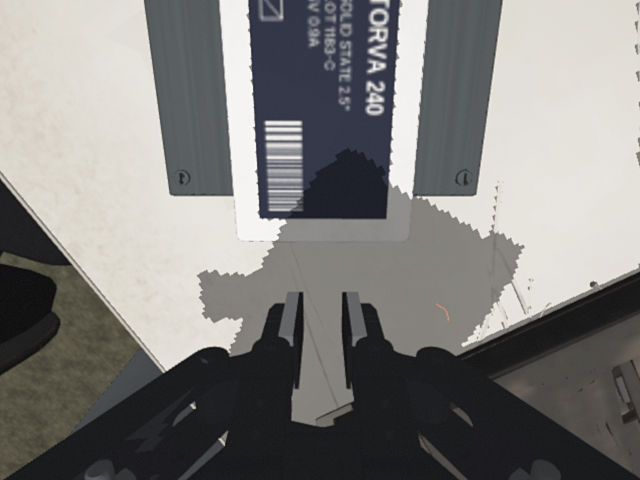

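The fingers stand behind the tail (row 240), pointing at its middle and clear of everything. Starting the gentle push.

>>> {"name": "carry_out", "arguments": {"targets": [0, 0, 0, 0.03, 0.005, 0, 20, 0, 0, 0, 0.06, 0.005, 0, 20, 0, 0, 0, 0.09, 0.005, 0, 20, 0, 0, 0, 0.11, 0.005, 0, 20, 0, 0, 0, 0.13, 0.005, 0, 20, 0, 0, 0, 0.15, 0.005, 0, 20, 0, 0, 0, 0.17, 0.005, 0, 20, 0, 0, 0, 0.19, 0.005, 0, 20]}}

```text
t: 13.78
tool_pos: [0.4327, 0.278, 0.0113]
tool_rot: [[0.49, 0.872, -0.0], [0.872, -0.49, -0.0], [-0.0, -0.0, -1.0]]
force: [0.7, 0.1, -0.1]
opening: 0.0169
finger_force: 0.1
```

>>> {"name": "carry_out", "arguments": {"targets": [0, 0, 0, 0.02, 0, 0, 20, 0, 0, 0, 0.04, 0, 0, 20, 0, 0, 0, 0.06, 0, 0, 20, 0, 0, 0, 0.08, 0, 0, 20, 0, 0, 0, 0.1, 0, 0, 20, 0, 0, 0, 0.12, 0, 0, 20, 0, 0, 0, 0.14, 0, 0, 20, 0, 0, 0, 0.16, 0, 0, 20]}}

```text
t: 14.78
tool_pos: [0.4446, 0.299, 0.0114]
tool_rot: [[0.49, 0.872, -0.0], [0.872, -0.49, 0.0], [0.0, -0.0, -1.0]]
force: [0.1, -0.1, -0.3]
opening: 0.017
finger_force: 0.1
```

```bash
cat >> h.py <<'E'
def look():
    dk(); im=get_image("wrist"); r=silhouettes(im,"drive")
    if r:
        q=quad(r[0]["region"]); print(r[0]["p"])
        for p in q:
            w=ray(im,p,.018)[:2]-o; print(p.round(1),(w@u*1000).round(1),(w@n*1000).round(1))
E
python3 -c "
from h import *
look()"
```

```text
dock x,y -142.91 0.09 z 0.0114 push 0.08 side -0.12 Fz -0.28 open 0.017046641828263445 t 14.775
0.72
[422.6  26.1] -32.0 -33.6
[402.6 293. ] -130.7 -33.9
[239.5 293. ] -130.8 34.7
[217.6  26.1] -32.0 35.1
```

>>> {"name": "carry_out", "arguments": {"targets": [0, 0, 0, 0.02, 0, 0, 20, 0, 0, 0, 0.04, 0, 0, 20, 0, 0, 0, 0.06, 0, 0, 20, 0, 0, 0, 0.08, 0, 0, 20, 0, 0, 0, 0.1, 0, 0, 20, 0, 0, 0, 0.12, 0, 0, 20, 0, 0, 0, 0.14, 0, 0, 20, 0, 0, 0, 0.16, 0, 0, 20]}}

```text
t: 15.88
tool_pos: [0.4563, 0.32, 0.0114]
tool_rot: [[0.49, 0.872, 0.0], [0.872, -0.49, 0.0], [0.0, 0.0, -1.0]]
force: [-0.6, 0.1, 0.4]
opening: 0.0171
finger_force: 0.2
```

>>> {"name": "carry_out", "arguments": {"targets": [0, 0, 0, 0.01, 0, 0, 20, 0, 0, 0, 0.02, 0, 0, 20, 0, 0, 0, 0.03, 0, 0, 20, 0, 0, 0, 0.04, 0, 0, 20, 0, 0, 0, 0.05, 0, 0, 20, 0, 0, 0, 0.06, 0, 0, 20, 0, 0, 0, 0.07, 0, 0, 20, 0, 0, 0, 0.08, 0, 0, 20]}}

```text
t: 16.88
tool_pos: [0.4616, 0.3294, 0.0112]
tool_rot: [[0.49, 0.872, -0.001], [0.872, -0.49, -0.002], [-0.002, -0.0, -1.0]]
force: [-3.1, -3.2, 4.1]
opening: 0.0168
finger_force: 2.2
```

```bash
python3 -c "
from h import *
look()"
```

```text
dock x,y -108.09 0.15 z 0.0112 push 4.32 side 1.12 Fz 4.11 open 0.01684695138514406 t 16.875
0.91
[217.8  24.8] 3.1 34.9
[423.5  27.4] 2.4 -33.8
[402.7 293. ] -95.8 -33.8
[239.3 293. ] -95.9 34.8
```

The nose is at the hooks (push 4.3 N, straight). Going on slowly.

>>> {"name": "carry_out", "arguments": {"targets": [0, 0, 0, 0.008, 0, 0, 20, 0, 0, 0, 0.016, 0, 0, 20, 0, 0, 0, 0.024, 0, 0, 20, 0, 0, 0, 0.032, 0, 0, 20, 0, 0, 0, 0.04, 0, 0, 20, 0, 0, 0, 0.048, 0, 0, 20]}}

```text
t: 17.73
tool_pos: [0.4656, 0.3366, 0.0112]
tool_rot: [[0.49, 0.872, -0.0], [0.872, -0.49, 0.0], [0.0, -0.0, -1.0]]
force: [-0.8, -1.8, -1.4]
opening: 0.0168
finger_force: 1.1
```

>>> {"name": "carry_out", "arguments": {"targets": [0, 0, 0, 0.015, 0, 0, 20, 0, 0, 0, 0.03, 0, 0, 20, 0, 0, 0, 0.045, 0, 0, 20, 0, 0, 0, 0.06, 0, 0, 20, 0, 0, 0, 0.075, 0, 0, 20, 0, 0, 0, 0.09, 0, 0, 20, 0, 0, 0, 0.105, 0, 0, 20, 0, 0, 0, 0.12, 0, 0, 20]}}

```text
t: 18.73
tool_pos: [0.4745, 0.3524, 0.0114]
tool_rot: [[0.49, 0.872, -0.0], [0.872, -0.49, -0.0], [-0.0, -0.0, -1.0]]
force: [-1.1, -2.3, -0.5]
opening: 0.0171
finger_force: 1.1
```

```bash
python3 -c "
from h import *
look()"
```

```text
dock x,y -81.75 0.1 z 0.0114 push 2.57 side -0.14 Fz -0.51 open 0.017084069725488465 t 18.725
0.56
[423.1  27.3] 28.8 -33.8
[402.9 293.4] -69.7 -34.0
[239.6 292.9] -69.6 34.7
[217.8  25.5] 29.3 35.0
```

>>> {"name": "carry_out", "arguments": {"targets": [0, 0, 0, 0.016, 0, 0, 20, 0, 0, 0, 0.032, 0, 0, 20, 0, 0, 0, 0.048, 0, 0, 20, 0, 0, 0, 0.064, 0, 0, 20, 0, 0, 0, 0.08, 0, 0, 20, 0, 0, 0, 0.096, 0, 0, 20, 0, 0, 0, 0.112, 0, 0, 20, 0, 0, 0, 0.128, 0, 0, 20]}}

```text
t: 19.82
tool_pos: [0.4839, 0.3691, 0.0114]
tool_rot: [[0.49, 0.872, 0.0], [0.872, -0.49, 0.0], [0.0, -0.0, -1.0]]
force: [-0.2, -3.3, 0.5]
opening: 0.0168
finger_force: 1.1
```

>>> {"name": "carry_out", "arguments": {"targets": [0, 0, 0, 0.016, 0, 0, 20, 0, 0, 0, 0.032, 0, 0, 20, 0, 0, 0, 0.048, 0, 0, 20, 0, 0, 0, 0.064, 0, 0, 20, 0, 0, 0, 0.08, 0, 0, 20, 0, 0, 0, 0.096, 0, 0, 20, 0, 0, 0, 0.112, 0, 0, 20, 0, 0, 0, 0.128, 0, 0, 20]}}

```text
t: 20.82
tool_pos: [0.4933, 0.3858, 0.0114]
tool_rot: [[0.49, 0.872, 0.0], [0.872, -0.49, 0.0], [0.0, 0.0, -1.0]]
force: [-0.6, -1.5, -0.7]
opening: 0.0169
finger_force: 1.1
```

>>> {"name": "carry_out", "arguments": {"targets": [0, 0, 0, 0.016, 0, 0, 20, 0, 0, 0, 0.032, 0, 0, 20, 0, 0, 0, 0.048, 0, 0, 20, 0, 0, 0, 0.064, 0, 0, 20, 0, 0, 0, 0.08, 0, 0, 20, 0, 0, 0, 0.096, 0, 0, 20, 0, 0, 0, 0.112, 0, 0, 20, 0, 0, 0, 0.128, 0, 0, 20]}}

```text
t: 21.82
tool_pos: [0.5027, 0.4025, 0.0114]
tool_rot: [[0.49, 0.872, -0.0], [0.872, -0.49, -0.0], [-0.0, 0.0, -1.0]]
force: [-0.7, -2.2, -1.0]
opening: 0.0169
finger_force: 1.1
```

```bash
python3 -c "
from h import *
dk()"
```

```text
dock x,y -24.19 0.08 z 0.0114 push 2.25 side -0.43 Fz -1.05 open 0.016853167453248434 t 21.825
```

>>> {"name": "carry_out", "arguments": {"targets": [0, 0, 0, 0.006, 0, 0, 20, 0, 0, 0, 0.012, 0, 0, 20, 0, 0, 0, 0.018, 0, 0, 20, 0, 0, 0, 0.024, 0, 0, 20, 0, 0, 0, 0.03, 0, 0, 20, 0, 0, 0, 0.036, 0, 0, 20, 0, 0, 0, 0.042, 0, 0, 20]}}

```text
t: 22.7
tool_pos: [0.5058, 0.4079, 0.0114]
tool_rot: [[0.49, 0.872, -0.0], [0.872, -0.49, -0.0], [-0.0, 0.0, -1.0]]
force: [-0.5, -2.5, 0.1]
opening: 0.017
finger_force: 1.1
```

>>> {"name": "carry_out", "arguments": {"targets": [0, 0, 0, 0.004, 0, 0, 20, 0, 0, 0, 0.008, 0, 0, 20, 0, 0, 0, 0.012, 0, 0, 20]}}

```text
t: 23.08
tool_pos: [0.5066, 0.4095, 0.0114]
tool_rot: [[0.49, 0.872, -0.0], [0.872, -0.49, -0.0], [-0.0, 0.0, -1.0]]
force: [-1.2, -2.0, -0.9]
opening: 0.0175
finger_force: 1.1
```

>>> {"name": "carry_out", "arguments": {"targets": [0, 0, 0, 0.003, 0, 0, 20, 0, 0, 0, 0.006, 0, 0, 20]}}

```text
t: 23.32
tool_pos: [0.5071, 0.4103, 0.0114]
tool_rot: [[0.49, 0.872, 0.0], [0.872, -0.49, -0.0], [-0.0, 0.0, -1.0]]
force: [-1.1, -2.4, 0.0]
opening: 0.0171
finger_force: 1.1
```

>>> {"name": "carry_out", "arguments": {"targets": [0, 0, 0, 0.004, 0, 0, 20, 0, 0, 0, 0.008, 0, 0, 20]}}

```text
t: 23.58
tool_pos: [0.5077, 0.4113, 0.0114]
tool_rot: [[0.49, 0.872, -0.0], [0.872, -0.49, 0.0], [0.0, -0.0, -1.0]]
force: [-1.7, -2.6, -0.3]
opening: 0.0169
finger_force: 1.1
```

>>> {"name": "carry_out", "arguments": {"targets": [0, 0, 0, 0.004, 0, 0, 20, 0, 0, 0, 0.008, 0, 0, 20]}}

```text
t: 23.82
tool_pos: [0.5083, 0.4124, 0.0114]
tool_rot: [[0.49, 0.872, 0.0], [0.872, -0.49, 0.0], [0.0, 0.0, -1.0]]
force: [-1.4, -2.8, -0.5]
opening: 0.0173
finger_force: 1.1
```

```bash
python3 -c "
from h import *
dk()"
```

```text
dock x,y -12.84 0.05 z 0.0114 push 3.18 side -0.14 Fz -0.54 open 0.017323921876305607 t 23.825
```

>>> {"name": "carry_out", "arguments": {"targets": [0, 0, 0, 0.004, 0, 0, 20, 0, 0, 0, 0.008, 0, 0, 20]}}

```text
t: 24.08
tool_pos: [0.5088, 0.4134, 0.0114]
tool_rot: [[0.49, 0.872, -0.0], [0.872, -0.49, -0.0], [-0.0, -0.0, -1.0]]
force: [-0.8, -1.5, 0.5]
opening: 0.0173
finger_force: 1.1
```

>>> {"name": "carry_out", "arguments": {"targets": [0, 0, 0, 0.004, 0, 0, 20, 0, 0, 0, 0.008, 0, 0, 20]}}

```text
t: 24.32
tool_pos: [0.5094, 0.4145, 0.0114]
tool_rot: [[0.49, 0.872, 0.0], [0.872, -0.49, -0.0], [-0.0, 0.0, -1.0]]
force: [-0.6, -1.9, -0.3]
opening: 0.0169
finger_force: 1.1
```

```bash
python3 -c "
from h import *
dk()"
```

```text
dock x,y -10.48 0.06 z 0.0114 push 1.99 side -0.43 Fz -0.29 open 0.016897914733402825 t 24.325
```

>>> {"name": "carry_out", "arguments": {"targets": [0, 0, 0, 0.004, 0, 0, 20, 0, 0, 0, 0.008, 0, 0, 20]}}

```text
t: 24.58
tool_pos: [0.51, 0.4155, 0.0114]
tool_rot: [[0.49, 0.872, -0.0], [0.872, -0.49, -0.0], [-0.0, -0.0, -1.0]]
force: [-1.6, -1.7, -0.6]
opening: 0.0168
finger_force: 1.1
```

>>> {"name": "carry_out", "arguments": {"targets": [0, 0, 0, 0.004, 0, 0, 20, 0, 0, 0, 0.008, 0, 0, 20]}}

```text
t: 24.82
tool_pos: [0.5106, 0.4166, 0.0114]
tool_rot: [[0.49, 0.872, 0.0], [0.872, -0.49, 0.0], [0.0, 0.0, -1.0]]
force: [-1.5, -2.1, -0.6]
opening: 0.0172
finger_force: 1.1
```

```bash
python3 -c "
from h import *
dk()"
```

```text
dock x,y -8.07 0.07 z 0.0114 push 2.56 side 0.23 Fz -0.64 open 0.01715049336946653 t 24.825
```

>>> {"name": "carry_out", "arguments": {"targets": [0, 0, 0, 0.004, 0, 0, 20, 0, 0, 0, 0.008, 0, 0, 20]}}

```text
t: 25.08
tool_pos: [0.5112, 0.4176, 0.0114]
tool_rot: [[0.49, 0.872, -0.0], [0.872, -0.49, -0.0], [-0.0, -0.0, -1.0]]
force: [-0.4, -2.1, 0.1]
opening: 0.0171
finger_force: 1.1
```

>>> {"name": "carry_out", "arguments": {"targets": [0, 0, 0, 0.004, 0, 0, 20, 0, 0, 0, 0.008, 0, 0, 20]}}

```text
t: 25.32
tool_pos: [0.5118, 0.4187, 0.0114]
tool_rot: [[0.49, 0.872, -0.0], [0.872, -0.49, -0.0], [-0.0, -0.0, -1.0]]
force: [-1.2, -2.1, -0.6]
opening: 0.0169
finger_force: 1.1
```

```bash
python3 -c "
from h import *
dk()"
```

```text
dock x,y -5.68 0.06 z 0.0114 push 2.43 side -0.0 Fz -0.59 open 0.016896304368630925 t 25.325
```

>>> {"name": "carry_out", "arguments": {"targets": [0, 0, 0, 0.004, 0, 0, 20, 0, 0, 0, 0.008, 0, 0, 20]}}

```text
t: 25.58
tool_pos: [0.5123, 0.4197, 0.0114]
tool_rot: [[0.49, 0.872, -0.0], [0.872, -0.49, -0.0], [-0.0, -0.0, -1.0]]
force: [-1.7, -1.5, -0.5]
opening: 0.0173
finger_force: 1.1
```

>>> {"name": "carry_out", "arguments": {"targets": [0, 0, 0, 0.004, 0, 0, 20, 0, 0, 0, 0.008, 0, 0, 20]}}

```text
t: 25.82
tool_pos: [0.5129, 0.4208, 0.0114]
tool_rot: [[0.49, 0.872, -0.0], [0.872, -0.49, -0.0], [-0.0, 0.0, -1.0]]
force: [-1.0, -1.6, -1.1]
opening: 0.0171
finger_force: 1.1
```

```bash
python3 -c "
from h import *
dk()"
```

```text
dock x,y -3.28 0.06 z 0.0114 push 1.9 side 0.12 Fz -1.12 open 0.017083345265845096 t 25.825
```

>>> {"name": "carry_out", "arguments": {"targets": [0, 0, 0, 0.004, 0, 0, 20, 0, 0, 0, 0.008, 0, 0, 20]}}

```text
t: 26.08
tool_pos: [0.5132, 0.4215, 0.0113]
tool_rot: [[0.49, 0.872, -0.0], [0.872, -0.49, -0.001], [-0.001, -0.0, -1.0]]
force: [-2.6, -3.4, 0.9]
opening: 0.0171
finger_force: 2.0
```

>>> {"name": "carry_out", "arguments": {"targets": [0, 0, 0, 0.004, 0, 0, 20, 0, 0, 0, 0.008, 0, 0, 20]}}

```text
t: 26.32
tool_pos: [0.5134, 0.4217, 0.0112]
tool_rot: [[0.49, 0.872, -0.001], [0.872, -0.49, -0.002], [-0.002, -0.0, -1.0]]
force: [-3.4, -6.9, 3.5]
opening: 0.0168
finger_force: 3.6
```

```bash
python3 -c "
from h import *
look()"
```

```text
dock x,y -2.27 0.16 z 0.0112 push 7.7 side -0.42 Fz 3.52 open 0.016837315948118388 t 26.325
0.84
[423.4  26.7] 108.4 -33.7
[402.8 294. ] 9.6 -33.9
[238.8 294. ] 9.5 35.0
[217.6  25.7] 108.6 35.0
```

The contact bar is felt (7.7 N, tail about +9.6 mm). Small steps now.

>>> {"name": "carry_out", "arguments": {"targets": [0, 0, 0, 0.004, 0, 0, 20, 0, 0, 0, 0.004, 0, 0, 20]}}

```text
t: 26.68
tool_pos: [0.5135, 0.4219, 0.0112]
tool_rot: [[0.49, 0.872, -0.002], [0.872, -0.49, -0.003], [-0.003, -0.0, -1.0]]
force: [-3.3, -6.7, 3.5]
opening: 0.017
finger_force: 3.8
```

>>> {"name": "carry_out", "arguments": {"targets": [0, 0, 0, 0.004, 0, 0, 20, 0, 0, 0, 0.004, 0, 0, 20]}}

```text
t: 26.92
tool_pos: [0.5136, 0.4222, 0.0112]
tool_rot: [[0.49, 0.872, -0.002], [0.872, -0.49, -0.003], [-0.004, -0.0, -1.0]]
force: [-3.5, -6.9, 5.1]
opening: 0.0176
finger_force: 4.2
```

```bash
python3 -c "
from h import *
dk()"
```

```text
dock x,y -1.73 0.15 z 0.0112 push 7.68 side -0.32 Fz 5.08 open 0.017593782975847082 t 26.925
```

>>> {"name": "carry_out", "arguments": {"targets": [0, 0, 0, 0.004, 0, 0, 20, 0, 0, 0, 0.004, 0, 0, 20]}}

```text
t: 27.18
tool_pos: [0.5138, 0.4225, 0.0112]
tool_rot: [[0.49, 0.872, -0.002], [0.872, -0.49, -0.003], [-0.004, -0.0, -1.0]]
force: [-5.9, -8.5, 4.5]
opening: 0.0167
finger_force: 4.6
```

>>> {"name": "carry_out", "arguments": {"targets": [0, 0, 0, 0.004, 0, 0, 20, 0, 0, 0, 0.004, 0, 0, 20]}}

```text
t: 27.42
tool_pos: [0.5139, 0.4227, 0.0112]
tool_rot: [[0.49, 0.872, -0.002], [0.872, -0.49, -0.004], [-0.004, -0.0, -1.0]]
force: [-5.0, -8.0, 6.7]
opening: 0.0171
finger_force: 5.0
```

```bash
python3 -c "
from h import *
dk()"
```

```text
dock x,y -1.09 0.14 z 0.0112 push 9.42 side 0.41 Fz 6.74 open 0.01713401956406616 t 27.425
```

>>> {"name": "carry_out", "arguments": {"targets": [0, 0, 0, 0.004, 0, 0, 20, 0, 0, 0, 0.004, 0, 0, 20]}}

```text
t: 27.68
tool_pos: [0.5141, 0.423, 0.0112]
tool_rot: [[0.49, 0.872, -0.002], [0.872, -0.49, -0.004], [-0.005, -0.0, -1.0]]
force: [-5.8, -9.1, 5.4]
opening: 0.0168
finger_force: 5.4
```

>>> {"name": "carry_out", "arguments": {"targets": [0, 0, 0, 0.004, 0, 0, 20, 0, 0, 0, 0.004, 0, 0, 20]}}

```text
t: 27.92
tool_pos: [0.5145, 0.4238, 0.0111]
tool_rot: [[0.49, 0.872, -0.002], [0.872, -0.49, -0.004], [-0.004, -0.0, -1.0]]
force: [-4.7, -8.4, 5.0]
opening: 0.0171
finger_force: 4.9
```

```bash
python3 -c "
from h import *
dk()"
```

```text
dock x,y 0.11 0.15 z 0.0111 push 9.59 side -0.03 Fz 4.96 open 0.01713703624318171 t 27.925
```

A jump forward with a force drop, so it has snapped. One more small step to make sure of both latches, then back off and check.

>>> {"name": "carry_out", "arguments": {"targets": [0, 0, 0, 0.003, 0, 0, 20, 0, 0, 0, 0.003, 0, 0, 20]}}

```text
t: 28.18
tool_pos: [0.5146, 0.4239, 0.0111]
tool_rot: [[0.49, 0.872, -0.003], [0.872, -0.49, -0.004], [-0.005, -0.0, -1.0]]
force: [-5.9, -9.3, 5.9]
opening: 0.0172
finger_force: 5.4
```

>>> {"name": "carry_out", "arguments": {"targets": [0, 0, 0, 0.003, 0, 0, 20, 0, 0, 0, 0.003, 0, 0, 20]}}

```text
t: 28.42
tool_pos: [0.5147, 0.4241, 0.0111]
tool_rot: [[0.49, 0.872, -0.003], [0.872, -0.49, -0.005], [-0.005, -0.0, -1.0]]
force: [-6.3, -10.4, 6.9]
opening: 0.0172
finger_force: 5.7
```

```bash
python3 -c "
from h import *
dk()"
```

```text
dock x,y 0.48 0.19 z 0.0111 push 12.17 side 0.38 Fz 6.88 open 0.017157701934224005 t 28.425
```

The force drop (about 2.6 N) equals the whole rubbing force, so both latches should be in. Backing off and checking.

>>> {"name": "carry_out", "arguments": {"targets": [0, 0, 0, -0.03, 0, 0, 20, 0, 0, 0, -0.1, 0, 0, 20, 0, 0, 0, -0.2, 0, 0, 20, 0, 0, 0, -0.25, 0, 0, 20, 0, 0, 0, -0.25, 0, 0, 20]}}

```text
t: 29.05
tool_pos: [0.498, 0.3939, 0.0117]
tool_rot: [[0.49, 0.872, 0.0], [0.872, -0.49, 0.001], [0.001, 0.0, -1.0]]
force: [-0.3, -0.4, -0.3]
opening: 0.0172
finger_force: 0.0
```

>>> {"name": "carry_out", "arguments": {"targets": [0, 0, 0, 0, 0, -0.2, 20, 0, 0, 0, 0, 0, -0.4, 20, 0, 0, 0, 0, 0, -0.6, 20, 0, 0, 0, 0, 0, -0.6, 20, 0, 0, 0, 0, 0, -0.6, 20]}}

```text
t: 29.68
tool_pos: [0.4979, 0.3943, 0.101]
tool_rot: [[0.489, 0.872, -0.0], [0.872, -0.489, 0.0], [0.0, -0.0, -1.0]]
force: [-0.1, -0.0, -0.2]
opening: 0.0172
finger_force: 0.0
```

```bash
python3 - <<'E'
from h import *
look()
im=get_image("wrist"); save(im,"w10.png")
# rectified top view (z=18mm) of dock region x -30..120, y -50..50, 0.25 mm/px
g=[[-.01,.05],[.035,.05],[.035,-.05],[-.01,-.05]]
src=np.float32([proj(im,list(o+u*x+n*y)+[.019]) for x,y in g])
print(src.round(1).tolist())
M=cv2.getPerspectiveTransform(src,np.float32([[0,180],[0,0],[400,0],[400,180]]))
v=cv2.warpPerspective(im["pixels"],M,(400,180)); gr=cv2.cvtColor(v,cv2.COLOR_RGB2GRAY)
b=gr[::5,:]
for nm,c in(("left +y 50..28",slice(0,92,4)),("right -y -50..-28 mirrored",slice(399,307,-4))):
    print(nm,"(rows dock x 35..-10 by 1.25mm, cols 1mm inward)")
    for i,row in enumerate(b[:,c]): print("%6.1f"%(35-1.25*i)," ".join("%3d"%k for k in row))
E
```

```text
dock x,y -33.74 0.17 z 0.101 push 0.09 side 0.12 Fz -0.22 open 0.0172167121773635 t 29.675
0.87
[384.3   0. ] 110.3 -33.6
[375.  181.9] 11.3 -33.2
[267.  180.8] 12.0 34.9
[258.7   0. ] 110.3 34.9
[[245.1999969482422, 213.89999389648438], [240.1999969482422, 141.5], [405.79998779296875, 141.6999969482422], [400.6000061035156, 214.1999969482422]]
left +y 50..28 (rows dock x 35..-10 by 1.25mm, cols 1mm inward)
  35.0  90  90  90  90  89  90  89  88  90  86 136 208 214 112  85 196 252 248 248 248 248 248 248
  33.8  90  89  90  89  88  90  89  90  90  86 137 209 212 104  84 193 252 249 249 248 248 248 248
  32.5  92  89  91  89  89  89  90  90  89  86 137 208 211  97  82 194 253 248 248 248 248 248 248
  31.2  92  90  91  90  88  90  89  89  90  85 139 207 212 110  81 198 253 248 249 248 248 248 248
  30.0  91  89  90  90  88  89  89  89  90  86 151 208 213 114  79 203 254 249 248 248 248 249 249
  28.8  92  90  90  90  88  89  91  89  90  86 163 208 207  96  80 213 253 249 248 249 248 249 248
  27.5  90  88  90  89  88  90  90  89  89  86 150 207 206 111  79 215 252 248 248 248 248 248 
[... 5814 characters left out ...]
 50  50
  -1.2  51  51  50  52  50  49  52  49  50  51  49  53  91 107  99  69  48  51  53  50  49  50  50
  -2.5  51  51  51  51  50  50  51  49  52  50  48  67 105 107  79  53  48  51  52  51  49  51  50
  -3.8  50  51  50  52  51  52  52  50  51  50  49  61  90  89  56  48  49  51  52  51  49  51  50
  -5.0  51  51  50  50  50  50  51  50  52  50  49  50  49  52  50  49  50  51  52  49  50  51  50
  -6.2  51  51  50  52  52  49  51  50  51  49  51  51  52  51  50  49  51  51  50  50  49  50  50
  -7.5  50  50  50  51  50  50  51  50  53  50  50  51  52  51  50  48  51  51  51  51  50  50  50
  -8.8  51  51  49  51  50  51  52  49  50  51  50  52  51  50  50  49  51  52  51  50  47  50  50
```

Both hooks lie directly behind the tail (dock x about 10.5 mm), reaching in to |y| of about 33 mm. The latch arms stand clear of the drive's sides, so both have snapped in. The drive stayed put when released, and the arm is clear. Handing in.

```bash
python3 -c "
from bench import env
print(env.sign_off())"
```

```text
the job is handed in; nothing more can be done
None
```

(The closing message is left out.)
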